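# Clamp the bellows plate under the cam handle

### The arm

A 6-joint arm with a two-finger parallel gripper is mounted at the origin on the work surface. World frame = base frame: x ahead of the robot, y to its left, z up, the work surface at z = 0. Lengths are in m, angles in rad, forces in N, time in s.
With the tool pointing down it reaches from about 0.325 to 0.9 m from the base axis. Payload 6.1 kg.
Tool frame: the origin (TCP) lies on the front face of the gripper's body, between the roots of the fingers; the fingertips stand ctrl.nose_length ahead of it and the grasp point (between the pads) lies 51 mm ahead of it (ctrl.nose_length is the distance from the TCP to the fingertips, in m); z points along the fingers, y is the line along which they close (so a half turn about z gives the same grasp; the last joint's range is limited). The gripper opens to 87 mm and grips with 3 to 60 N. Pads are 19 mm wide; open, the fingers measure 117 mm over their backs; the gripper's body (75 mm by 190 mm) begins 51 mm behind the grasp point.
Start: joints at [-1.324, 0.22, 1.526, -0, 1.395, -0.126], TCP at [0.228, -0.582, 0.292] pointing down, gripper open.
Joint ranges: [-2.98, 2.98], [-0.91, 2.08], [0.09, 2.57], [-1.24, 4.39], [0.2, 2.65], [-2.68, 2.68]. Speed limits (rad/s): [2.57, 2.57, 3.01, 3.14, 3.14, 3.14].

### API

Orientations are given as a unit quaternion [x, y, z, w].
In Python, from plant import telemetry, read_camera, calibration, ticket, nets, ctrl gives the robot as it stands.
- The arm moves only by the tool servo_tool, never from a script. Its argument "rows" is a list of rows, each a list of 4 numbers: the shift along the tool's x, y, z in units of 30 mm (1.0 is 30 mm), then the turn about the tool's z in units of 5 degrees (1.0 is 5 degrees). In form: [[dx, dy, dz, yaw], ...]. A call has 1 to 5 rows; each row is the pose to reach, as a shift and turn from the pose commanded when the call began, along the tool's axes at that moment; what a row does not reach only later rows make up. A row lasts 1/10 s, in which the tool goes at most 50 mm and 8.59 degrees, less where a joint would pass 70% of its speed; a pose out of reach is approached as far as the arm can. A call with a gripper value outside its range is refused whole. "hand" is the opening in per cent of the stroke, from 0 (shut) to 100 (fully open), set as the call begins (left out, the last holds). The fingers move at their own pace and stop on an object; the grip force is fixed at half the most. Time passes only in rows, so rows that repeat a pose let the fingers close. It gives the time, the measured TCP pose, the force, the opening and the grip force at its end, in the units of the state.
- telemetry.state(): the state, without advancing time (a new reading comes with each control period).
- read_camera(name): name is "side" or "top" or "wrist"; returns (picture, depth): 480x640x3 uint8, red, green, blue; 480x640 float32, m along the optical axis (not along the pixel's ray), 0 where there is no reading.
- calibration(name): a dict with "mtx" (3x3 intrinsics, pixels), "R" (3x3) and "t" (3): a world point X has camera coordinates R X + t; the wrist camera has in their place "hand_eye" (4x4, takes a point from camera to tool coordinates, whose origin is the TCP and whose axes are the flange's). Camera axes: x right, y down, z forward; pixel columns grow to the right and rows downward; lengths in m; the calibration is good to about 2 mm. A picture is of the moment at which its call begins: read the wrist's pose just before it. calibration takes no time and is no camera call.
- ticket.finish_job(): hands the job in; it is judged then, once.
Trained networks look in the newest picture that a camera, given by its name, has taken for a name from the list of things; names that differ only in an ending like _2 or _b are one class to them, and where a whole thing is asked for, a point or a joint stands for the part that bears it (a point fixed in the world has none). Each returns a list of dicts, best first, with "conf" (0 to 1); they miss things now and then, are a little off and sometimes report something else, mostly with a low value. They report only what shows in the picture. A call takes as long as a camera call. They do not tell look-alikes from the thing itself.
- nets.search_frame(thing, camera): "point" ([x, y, z] in m, in the coordinates of the camera as it stood for that picture, good to about 4 mm: the middle of the surface that is visible of it).
- nets.mark_of(thing, camera): "point" ([x, y, z] in m, in the coordinates of the camera as it stood for that picture, good to about 4 mm: a listed point, or the origin of a listed thing).
The state is a dict: "time_s": time; "joint_pos": joint angles; "joint_vel": joint speeds; "joint_efforts": joint torques, N m; "tool_pos": TCP position; "orientation": TCP orientation; "ft_force": force on the tool from outside, world axes, zero at the start; "ft_torque": the same for the moment, N m; "gripper_width": finger opening in m; "finger_force": force on a finger pad.
Only numpy, scipy, OpenCV 4.12 (cv2) and the standard library are available. Lean on these libraries where they do the work, as an engineer would, in place of code of your own. Each camera call takes 0.05 s, during which the arm holds its last target. There are 200 camera calls.

### The job

Set the round copper bellows plate, stub up, flat into the round seat of the bench clamp. Then swing the clamp's handle clockwise (seen from above) by its wooden knob, up over the cam, until it drops into the low notch and its foot bears down on the plate; feel for the notch and do not force the handle against the stop behind it. Let go of everything and leave the other pieces on the table undisturbed.

Things in the scene. Friction and masses are not known exactly. Their poses are not given: they have to be found in the camera images.
- stub (a point): Grip point of the loose copper bellows plate: a round disc 72 mm in diameter, 8 mm thick, with an upright round stub 16 mm in diameter and 28 mm tall in the middle of its top (36 mm tall overall, 0.2 to 0.4 kg). The point is on the stub's axis, 22 mm above the plate's underside; z up along the stub. It starts flat on the table.
- plate_base (a point): Centre of the underside of the copper plate, z up along the stub.
- clamp: Cast-iron clamp bed fixed to the table: a slab 12 mm thick that carries the handle's post and the round seat. Origin on the table under the handle's upright turning axis; the slab reaches from x = -58 to +58 mm and y = -157 to +58 mm. The seat lies along its -y.
- seat (a point): Centre of the floor of the round seat, 12 mm above the table, 102 mm from the turning axis along the bed's -y. A rim 6 mm high, 38 mm in inner radius and 6 mm thick surrounds it, so the plate has 2 mm to spare all round; lying flat, the plate's underside is at this height.
- handle (a joint): Turn of the handle about the upright post, rad, growing clockwise seen from above: 0 when the knob points along the clamp bed's -x and the foot along +x; at 1.57 the knob points along +y and the foot along -y, over the seat. It starts between -0.2 and 0. The handle is a straight steel bar 18 mm wide and 10 mm thick, its top 50 mm above the table at lift 0. Turning takes up to 10 N at the knob.
- lift (a joint): Height of the handle on its post, m, up positive: 0 at the start, about 0.008 on the crest, about -0.004 once dropped into the notch with the foot on the seated plate (-0.006 with no plate). A spring presses it down with 14 to 20 N all along; it rises and drops by itself, so a hard grip on the knob must not hold it up.
- knob (a point): Centre (half-way up) of the upright round wooden knob on the handle's end: 18 mm in diameter, 40 mm tall, standing on the bar 95 mm from the turning axis; its centre is 70 mm above the table at lift 0 and moves with the lift.
- foot (a point): Middle of the underside of the handle's pressing foot: a curved steel shoe 10 mm wide on the bar's other end, an arc of 79 mm radius about the turning axis that reaches 25 degrees to either side of the bar, its underside 24 mm above the table at lift 0. Wherever the notch lies, some of the shoe comes down on the seated plate, clear of its stub.
- cam_collar: Collar about the post's foot, 44 mm wide, carrying a steel cam ring (track radius 32 mm); origin on the turning axis 12 mm above the table. A pin under the bar rides the ring: flat, ramp up 8 mm, crest, sheer notch, then at once a high stop wall. The ring's setting varies and is not told by these axes: the handle drops in somewhere from 1.1 to 2.0 rad (play 0.06). At the stop keep the push under 20 N at the knob.
- music_box: Bystander: open walnut music box shell, 100 by 140 mm, 65 mm tall, origin under its centre.
- pinned_cylinder: Bystander: brass pinned cylinder standing upright, 46 mm in diameter, 88 mm tall with a short 12 mm axle end on top, origin under its centre.
- winding_key: Bystander: blued steel winding key lying flat, 66 mm long, 34 mm wide at its bow, 9 mm thick, origin on the table near the bow.
- beak_piece: Bystander: small ivory beak piece, a pointed cone 24 mm across and 30 mm tall, origin under its centre.
Mind the look-alikes: they are no part of the job. Of the things that look like the part that bears stub, the largest one is meant.

How it is judged:
On the way, in this order (a step that is already met when the one before it is completed fails the run):
1. the plate lies flat in the seat while the handle has not yet been turned (distance between plate_base and seat below 0.006 m and angle between plate_base's own z axis and vertical below 0.05 rad and height (world z) of plate_base below 0.015 m and value of joint handle below 0.6 rad), for 0.2 s.
2. the handle rides up on the cam (value of joint lift above 0.005 m), for 0.1 s.
3. the handle has dropped into the notch (value of joint lift below -0.0025 m and value of joint handle above 1 rad), for 0.2 s.
At the end, for the whole second after the job is handed in: The plate lies flat in the seat (underside centre within 6 mm of the seat centre, tilt under 0.05 rad) and at rest, the handle has turned beyond 1.0 rad and dropped into the notch (lift below -2.5 mm), and its foot presses on the plate with more than 4 N (all of step 3 and contact force between handle and plate above 4 N and distance between plate_base and seat below 0.006 m and angle between plate_base's own z axis and vertical below 0.05 rad and linear speed of plate below 0.02 m/s); the robot touches nothing.
It fails at once if the handle is forced against the cam or its stop with more than 65 N (about 22 N at the knob) (contact force between handle and cam_collar above 65 N).
It fails at once if a bystander (music box, cylinder, key or beak) is moved by more than 20 mm (distance of any of music_box, pinned_cylinder, winding_key, beak_piece from where it was at the start of the episode above 0.02 m).
It also fails if it takes over 72 s, if anything falls off the work surface, if the arm or the gripper's body presses on something with over 40 N, if the wrist force passes 120 N, or if a joint passes its speed limit or range.

## Working session

There is one attempt and no reset: what is moved stays moved. The work goes in short steps, Python scripts to look and compute and a tool call to move; the robot and the scene stay as the last step left them, time stands still between calls to the robot, and variables do not carry over. Pictures are saved under pics/ and viewed, at most 10 in all, crops included, and the job is handed in when it is done.

Besides the shell and the picture viewer there is one more tool, called after "Call:" as name(argument=value, ...) on one line, values as JSON. servo_tool: Moves the arm, as the interface text tells. Its arguments: {"type":"object","properties":{"rows":{"type":"array","items":{"type":"array","items":{"type":"number"}}},"hand":{"type":"number"}},"required":["rows"]}

```bash
mkdir -p pics
cat > h.py <<'E'
import numpy as np, cv2
from plant import telemetry, read_camera, calibration, ticket, nets, ctrl
from scipy.spatial.transform import Rotation as Ro
def pose():
    s=telemetry.state(); return np.array(s["tool_pos"]), Ro.from_quat(s["orientation"]).as_matrix()
def tow(cam,p,ps=None):
    c=calibration(cam); p=np.asarray(p,float)
    if cam=="wrist":
        H=np.array(c["hand_eye"]); P,R=ps; return R@(H[:3,:3]@p+H[:3,3])+P
    return np.array(c["R"]).T@(p-np.array(c["t"]))
def cloud(cam,d,ps=None):
    K=np.array(calibration(cam)["mtx"]); v,u=np.mgrid[:480,:640]
    X=np.stack([(u-K[0,2])/K[0,0]*d,(v-K[1,2])/K[1,1]*d,d],-1).reshape(-1,3)
    c=calibration(cam)
    if cam=="wrist":
        H=np.array(c["hand_eye"]); P,R=ps; W=(X@H[:3,:3].T+H[:3,3])@R.T+P
    else: W=(X-np.array(c["t"]))@np.array(c["R"])
    W[d.reshape(-1)==0]=np.nan
    return W.reshape(480,640,3)
def save(n,im): cv2.imwrite(f"pics/{n}.png",im[:,:,::-1])
E
python3 - <<'E'
from h import *
np.set_printoptions(precision=4,suppress=True)
im,d=read_camera("top"); save("top",im); np.savez("top.npz",im=im,d=d)
for f,t in [("mark_of",x) for x in("stub","seat","knob","clamp","foot","music_box","pinned_cylinder","winding_key","beak_piece")]:
    for r in getattr(nets,f)(t,"top")[:4]: print(t,round(r["conf"],2),tow("top",r["point"]))
s=telemetry.state();print(s, ctrl.nose_length, pose()[1])
E
```

```text
stub 0.92 [ 0.4857 -0.207   0.0145]
stub 0.71 [ 0.5087 -0.3222  0.0232]
stub 0.58 [ 0.3974 -0.2972  0.0135]
seat 0.87 [ 0.6208 -0.0185  0.0137]
knob 0.83 [0.5072 0.0354 0.0665]
clamp 0.65 [0.5932 0.0808 0.0003]
clamp 0.49 [0.6602 0.1096 0.0174]
clamp 0.28 [ 0.5065 -0.3212 -0.003 ]
foot 0.89 [0.6591 0.1079 0.0189]
music_box 0.92 [ 0.6851 -0.2877  0.007 ]
pinned_cylinder 0.62 [0.3878 0.3266 0.0039]
winding_key 0.54 [ 0.6419  0.2976 -0.0022]
winding_key 0.46 [0.5884 0.078  0.0113]
beak_piece 0.56 [ 0.3728 -0.0625 -0.0001]
{'time_s': 0.5, 'joint_pos': array([-1.3241,  0.2205,  1.5265,  0.    ,  1.3947, -0.1261]), 'joint_vel': array([ 0.0014, -0.0021, -0.0006,  0.0001,  0.0002, -0.0018]), 'joint_efforts': array([  0.0009, -49.4031, -38.7305,   0.0701,   0.0481,  -0.    ]), 'tool_pos': array([ 0.2276, -0.582 ,  0.2922]), 'orientation': array([ 0.9827,  0.1853,  0.    , -0.0001]), 'ft_force': array([ 0.0095, -0.0244, -0.0609]), 'ft_torque': array([ 0.0035,  0.0505, -0.0155]), 'finger_force': 0.0, 'gripper_width': 0.08710202682866755} 0.0697 [[ 0.9313  0.3642 -0.    ]
 [ 0.3642 -0.9313  0.0001]
 [ 0.     -0.0001 -1.    ]]
```

View pics/top.png

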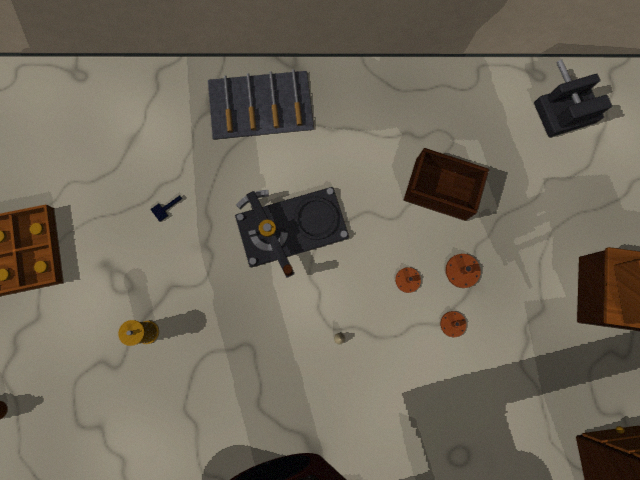

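Top view: clamp with seat at about (320,217), knob at (289,270), post at (267,228). There are three copper plates, at (463,270), (408,279) and (454,323), and the one at (463,270) is the largest. Next I'll measure it precisely from depth.

Run:
```python
from h import *
np.set_printoptions(precision=4,suppress=True)
z=np.load("top.npz"); im=z["im"]; W=cloud("top",z["d"])
hsv=cv2.cvtColor(im,cv2.COLOR_RGB2HSV)
m=((hsv[...,0]<12)&(hsv[...,1]>120)&(hsv[...,2]>110)).astype(np.uint8)
n,l,st,c=cv2.connectedComponentsWithStats(m)
for i in range(1,n):
    if st[i,4]>300:
        P=W[l==i]; q=P[(P[:,2]<0.015)]; h=P[P[:,2]>0.02]
        print(c[i],st[i],"disc",len(q),np.nanpercentile(q,[1,99],axis=0).tolist() if len(q) else 0,np.nanmean(h,0) if len(h) else 0,np.nanmax(P[:,2]))
for (u,v) in [(289,270),(267,228),(320,217),(255,196)]: print(u,v,W[v,u])
sub=W[170:285,225:360].reshape(-1,3); 
r=sub[(sub[:,2]>.015)&(sub[:,2]<.025)]
k=sub[sub[:,2]>.08]; print("knob?",len(k),k.mean(0),k.max(0),k.min(0))
```

```text
[461.0411 275.7633] [447 259  33  29 414] disc 412 [[0.47391244906114655, -0.3538107751166258, 0.004327675566065446], [0.5280229665172443, -0.2893554056536731, 0.012341446297133182]] 0 0.01273491364619054
289 270 [0.5019 0.0362 0.0888]
267 228 [0.5885 0.0794 0.0628]
320 217 [ 0.6225 -0.027   0.0104]
255 196 [0.6581 0.1049 0.0475]
knob? 70 [0.5041 0.0389 0.0885] [0.5136 0.0475 0.093 ] [0.4963 0.0305 0.0815]
```

Call:
servo_tool(rows=[[11.9,-4.7,1.4,0],[11.9,-4.7,1.4,0],[11.9,-4.7,1.4,0],[11.9,-4.7,1.4,0],[11.9,-4.7,1.4,0]], hand=60)

```text
time_s: 1.0
tool_pos: [0.4108, -0.4114, 0.2651]
orientation: [0.983, 0.185, 0.0, 0.0]
ft_force: [0.6, -0.8, 0.7]
gripper_width: 0.0567
finger_force: 0.0
```

Run:
```python
from h import *
np.set_printoptions(precision=4,suppress=True)
s=telemetry.state();print(s["time_s"],s["joint_pos"],s["ft_force"],s["gripper_width"]);P,R=pose();print(P);print(calibration("wrist")["hand_eye"])
print(R.T@(np.array([.507,-.322,.22])-P)/.03)
```

```text
1.0 [-0.9218  0.137   1.6731  0.      1.3307  0.2766] [ 0.6285 -0.8092  0.7357] 0.05669358629085029
[ 0.4108 -0.4114  0.2651]
[[-0.0005 -0.9641 -0.2654  0.0725]
 [ 1.     -0.0005  0.0002  0.0005]
 [-0.0003 -0.2654  0.9641 -0.0922]
 [ 0.      0.      0.      1.    ]]
[ 4.0705 -1.6112  1.5045]
```

Call:
servo_tool(rows=[[4.07,-1.6,1.5,-5],[4.07,-1.6,1.5,-5],[4.07,-1.6,1.5,-5],[4.07,-1.6,1.5,-5],[4.07,-1.6,1.5,-5]])

```text
time_s: 1.5
tool_pos: [0.5061, -0.323, 0.2197]
orientation: [0.919, 0.394, -0.0, -0.0]
ft_force: [0.7, -0.9, -0.3]
gripper_width: 0.0528
finger_force: 0.0
```

```bash
cat > look.py <<'E'
from h import *
import sys
np.set_printoptions(precision=4,suppress=True)
P,R=pose(); im,d=read_camera("wrist"); save(sys.argv[1],im); W=cloud("wrist",d,(P,R)); np.savez(sys.argv[1]+".npz",im=im,d=d,P=P,R=R,W=W)
print(P)
for t in sys.argv[2:]:
    for r in nets.mark_of(t,"wrist")[:3]: print(t,round(r["conf"],2),tow("wrist",r["point"],(P,R)))
E
python3 look.py w1 stub plate_base
python3 - <<'E'
from h import *
np.set_printoptions(precision=4,suppress=True)
z=np.load("w1.npz"); W=z["W"].reshape(-1,3); c=np.array([.507,-.322])
n=W[np.hypot(*(W[:,:2]-c).T)<.06]
t=n[n[:,2]>.031]; print("top",len(t),np.median(t[:,2]),t.mean(0),(t.max(0)+t.min(0))/2,t.max(0)-t.min(0))
q=n[(n[:,2]>.005)&(n[:,2]<.012)]; ce,r=cv2.minEnclosingCircle(q[:,:2].astype(np.float32)); print(len(q),np.median(q[:,2]),ce,r)
E
```

```text
[ 0.5061 -0.323   0.2197]
stub 0.86 [ 0.4853 -0.2067  0.0136]
stub 0.74 [ 0.3995 -0.2991  0.0145]
stub 0.68 [ 0.5051 -0.3215  0.0246]
plate_base 0.9 [ 0.5071 -0.3257 -0.0005]
plate_base 0.89 [ 0.3939 -0.2906  0.0037]
plate_base 0.86 [ 0.489  -0.206  -0.0024]
top 103962 0.24707039921364377 [ 0.524  -0.3047  0.2453] [ 0.5216 -0.3075  0.1499] [0.0901 0.0896 0.2377]
6222 0.007881904826687103 (0.5066445469856262, -0.32242754101753235) 0.036048613488674164
```

View pics/w1.png

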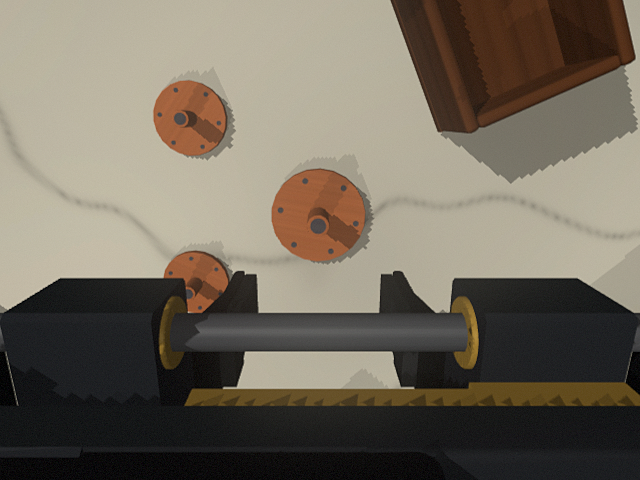

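The wrist view shows the big plate at (319,216), measured radius 36 mm as expected, nearly under the tool. I'll descend and grip the stub.

Call:
servo_tool(rows=[[0,0,1.6,0],[0,0,3.0,0],[0,0,4.2,0],[0,0,4.62,0],[0,0,4.62,0]])

```text
time_s: 2.15
tool_pos: [0.5046, -0.3244, 0.0809]
orientation: [0.92, 0.393, -0.001, -0.001]
ft_force: [0.2, -0.6, 0.2]
gripper_width: 0.052
finger_force: 0.0
```

Call:
servo_tool(rows=[[0,0,0,0],[0,0,0,0],[0,0,0,0],[0,0,0,0],[0,0,0,0]], hand=0)

```text
time_s: 2.65
tool_pos: [0.506, -0.3238, 0.0818]
orientation: [0.919, 0.394, 0.0, 0.0]
ft_force: [-0.9, 0.6, -0.1]
gripper_width: 0.0202
finger_force: 0.0
```

Call:
servo_tool(rows=[[0,0,0,0],[0,0,0,0],[0,0,0,0]])

```text
time_s: 2.95
tool_pos: [0.5059, -0.3236, 0.0817]
orientation: [0.919, 0.394, -0.0, -0.0]
ft_force: [-1.2, 1.4, 4.7]
gripper_width: 0.0149
finger_force: 30.0
```

Call:
servo_tool(rows=[[0,0,-0.5,0],[0,0,-1.5,0],[0,0,-3.0,0],[0,0,-3.5,0],[0,0,-3.5,0]])

```text
time_s: 3.45
tool_pos: [0.5076, -0.325, 0.1902]
orientation: [0.919, 0.394, 0.002, 0.003]
ft_force: [-0.3, 0.0, -1.8]
gripper_width: 0.015
finger_force: 30.0
```

Run:
```python
from h import *
np.set_printoptions(precision=4,suppress=True)
P,R=pose();print(P,R)
# target: over clamp, near seat for wrist look
print(R.T@(np.array([.621,-.035,.18])-P)/.03)
a=np.arctan2(R[1,0],R[0,0]); print(np.degrees(a), (np.degrees(a)-108)/5)
```

```text
[ 0.5076 -0.325   0.1902] [[ 0.6901  0.7237  0.0055]
 [ 0.7237 -0.6901 -0.0046]
 [ 0.0005  0.0072 -1.    ]]
[ 9.6063 -3.9373  0.3176]
46.36221950928986 -12.32755609814203
```

Call:
servo_tool(rows=[[8.7,-2.0,0,-12.3],[8.7,-2.0,0,-12.3],[8.7,-2.0,0,-12.3],[8.7,-2.0,0,-12.3],[8.7,-2.0,0,-12.3]])

```text
time_s: 3.95
tool_pos: [0.6329, -0.1066, 0.1835]
orientation: [0.709, 0.705, -0.001, -0.002]
ft_force: [1.9, -1.1, -2.6]
gripper_width: 0.0148
finger_force: 30.0
```

Run:
```python
from h import *
np.set_printoptions(precision=4,suppress=True)
P,R=pose();print(P)
print(R.T@(np.array([.646,-.095,.20])-P)/.03)
a=np.arctan2(R[1,0],R[0,0]); print(np.degrees(a), (np.degrees(a)-108)/5)
```

```text
[ 0.6329 -0.1066  0.1835]
[ 0.389   0.4339 -0.5528]
89.66758670239153 -3.6664826595216935
```

Call:
servo_tool(rows=[[0.39,0.43,-0.5,-3.7],[0.39,0.43,-0.5,-3.7],[0.39,0.43,-0.5,-3.7],[0.39,0.43,-0.5,-3.7],[0.39,0.43,-0.5,-3.7]])

```text
time_s: 4.45
tool_pos: [0.6455, -0.0975, 0.1997]
orientation: [0.591, 0.807, -0.001, -0.001]
ft_force: [1.5, -0.6, -1.6]
gripper_width: 0.0155
finger_force: 30.0
```

```bash
python3 look.py w2 seat knob clamp foot cam_collar plate_base
```

```text
[ 0.6455 -0.0975  0.1997]
seat 0.67 [ 0.619  -0.0189  0.0064]
plate_base 0.76 [ 0.6464 -0.0972  0.1158]
plate_base 0.74 [ 0.4877 -0.2091 -0.0004]
```

View pics/w2.png

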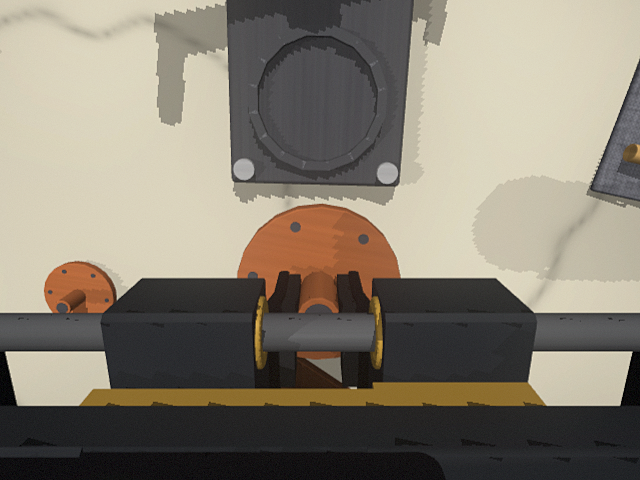

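The seat ring is at about (319,100), fully visible, and the held plate is at (319,270). I'll fit both from depth.

```bash
cat > fit.py <<'E'
from h import *
from scipy.optimize import least_squares
np.set_printoptions(precision=4,suppress=True)
z=np.load("w2.npz"); W=z["W"];P=z["P"];R=z["R"]; c=np.array([.6195,-.0195])
n=W.reshape(-1,3); rr=np.hypot(*(n[:,:2]-c).T)
zz=n[:,2]; print("floor z",np.median(zz[rr<.03]))
rim=n[(rr>.032)&(rr<.05)&(zz>.0155)&(zz<.022)]; print(len(rim),np.median(rim[:,2]))
f=least_squares(lambda p:np.hypot(rim[:,0]-p[0],rim[:,1]-p[1])-p[2],[*c,.041],loss="soft_l1",f_scale=.002); print("seat fit",f.x)
# slab: minAreaRect heading from slab points
s=n[(zz>.009)&(zz<.0145)&(rr<.09)]
print("slab",len(s),cv2.minAreaRect(s[:,:2].astype(np.float32)))
# plate
q=n[(np.hypot(*(n[:,:2]-P[:2]).T)<.045)&(zz>.115)&(zz<.135)]
print("plate top z",np.percentile(q[:,2],[5,50,95]),len(q))
A=np.c_[q[:,:2]-P[:2],np.ones(len(q))]; print("plane",np.linalg.lstsq(A,q[:,2],rcond=None)[0])
t=(q-P)@R; ang=np.arctan2(t[:,1],t[:,0]); e=[]
for a in np.arange(-1.2,1.2,.05):
    k=abs(ang-a)<.025
    if k.sum()>5: e.append(t[k][np.argmax(np.hypot(t[k,0],t[k,1]))])
e=np.array(e); f2=least_squares(lambda p:np.hypot(e[:,0]-p[0],e[:,1]-p[1])-.036,[0,0],loss="soft_l1",f_scale=.001); print("plate centre in tool",f2.x,len(e),np.abs(f2.fun).mean())
pc=P+R@np.array([*f2.x,0]); print("move tool xy units",(R.T@np.array([*(f.x[:2]-pc[:2]),0]))/.03)
print("tool x ang",np.degrees(np.arctan2(R[1,0],R[0,0])))
E
python3 fit.py
```

```text
floor z 0.011877125440077088
4286 0.017820866728281926
seat fit [ 0.6192 -0.0183  0.0412]
slab 27556 ((0.618328869342804, -0.015380553901195526), (0.11570580303668976, 0.11590732634067535), 16.129472732543945)
plate top z [0.1246 0.1259 0.1274] 10043
plane [ 0.0074 -0.0253  0.1264]
plate centre in tool [0.0011 0.0001] 48 0.0001395590058076267
move tool xy units [ 2.7475 -0.041   0.004 ]
tool x ang 107.61432105936147
```

Call:
servo_tool(rows=[[1.4,-0.02,0,0],[2.75,-0.04,0,0],[2.75,-0.04,1.2,0],[2.75,-0.04,2.4,0],[2.75,-0.04,2.6,0]])

```text
time_s: 5.3
tool_pos: [0.6168, -0.0181, 0.1188]
orientation: [0.589, 0.808, -0.002, -0.004]
ft_force: [-0.8, 0.6, -3.5]
gripper_width: 0.0151
finger_force: 30.0
```

Call:
servo_tool(rows=[[0,0,0,0],[0,0,0,0],[0,0,0,0]])

```text
time_s: 5.6
tool_pos: [0.6218, -0.0195, 0.126]
orientation: [0.589, 0.808, 0.001, 0.002]
ft_force: [-0.0, -0.5, -1.9]
gripper_width: 0.0149
finger_force: 30.0
```

Run:
```python
from h import *
P,R=pose();print(P)
pc=P+R@np.array([.0011,.0001,.0815]);print(pc, R.T@(np.array([.6192,-.0183,.0122])-pc)/.03)
```

```text
[ 0.6217869  -0.01953442  0.12595517]
[ 0.62186736 -0.01850786  0.04445419] [ 0.03572135 -0.08636742  1.07477579]
```

Call:
servo_tool(rows=[[0.03,-0.08,0.2,0],[0.03,-0.08,0.4,0],[0.03,-0.08,0.5,0],[0.03,-0.08,0.5,0],[0.03,-0.08,0.5,0]])

```text
time_s: 6.1
tool_pos: [0.6175, -0.0188, 0.1082]
orientation: [0.589, 0.808, -0.0, -0.0]
ft_force: [0.3, 0.5, -2.4]
gripper_width: 0.0148
finger_force: 30.0
```

Run:
```python
from h import *
P,R=pose();print(P)
pc=P+R@np.array([.0011,.0001,.0815]);print(pc, R.T@(np.array([.6192,-.0183,.0122])-pc)/.03)
```

```text
[ 0.61746944 -0.01884064  0.10822838]
[ 0.61719513 -0.01775618  0.02672857] [-0.03781919  0.05823938  0.48425753]
```

Call:
servo_tool(rows=[[0,0,0,0],[0,0,0,0],[0,0,0,0],[0,0,0,0],[0,0,0,0]])

```text
time_s: 6.6
tool_pos: [0.6176, -0.0189, 0.1085]
orientation: [0.589, 0.808, 0.0, 0.0]
ft_force: [0.5, -0.5, -2.6]
gripper_width: 0.0146
finger_force: 30.0
```

Run:
```python
from h import *
P,R=pose();print(P)
pc=P+R@np.array([.0011,.0001,.0815]);print(pc, R.T@(np.array([.6192,-.0183,.0122])-pc)/.03)
```

```text
[ 0.6175964  -0.01888201  0.10851508]
[ 0.61736352 -0.01780501  0.02701505] [-0.03442906  0.05317568  0.49384156]
```

Settled. I'll correct by +1.6 mm in y and −1 mm in x, then lower slowly.

Call:
servo_tool(rows=[[-0.03,0.05,0.0,0],[-0.03,0.05,0.15,0],[-0.03,0.05,0.3,0],[-0.03,0.05,0.4,0],[-0.03,0.05,0.45,0]])

```text
time_s: 7.1
tool_pos: [0.6188, -0.0192, 0.0941]
orientation: [0.589, 0.808, -0.0, -0.001]
ft_force: [1.4, 0.7, -2.3]
gripper_width: 0.0151
finger_force: 30.0
```

Call:
servo_tool(rows=[[0,0,0.03,0],[0,0,0.03,0],[0,0,0.03,0]])

```text
time_s: 7.4
tool_pos: [0.6194, -0.0193, 0.0942]
orientation: [0.589, 0.808, 0.0, 0.0]
ft_force: [-0.6, 0.9, -2.5]
gripper_width: 0.0152
finger_force: 30.0
```

Call:
servo_tool(rows=[[0,0,0.02,0],[0,0,0.03,0],[0,0,0.03,0]])

```text
time_s: 7.7
tool_pos: [0.6195, -0.0193, 0.0937]
orientation: [0.589, 0.808, 0.0, 0.0]
ft_force: [-0.9, 0.4, 2.2]
gripper_width: 0.0151
finger_force: 30.0
```

Call:
servo_tool(rows=[[0,0,0,0],[0,0,0,0],[0,0,0,0],[0,0,0,0]], hand=45)

```text
time_s: 8.1
tool_pos: [0.6193, -0.0193, 0.0931]
orientation: [0.589, 0.808, 0.0, 0.0]
ft_force: [0.7, -0.8, 1.5]
gripper_width: 0.0365
finger_force: 0.0
```

Call:
servo_tool(rows=[[0,0,-1,0],[0,0,-2,0],[-1,0,-3.5,0],[-2.7,0,-3.5,0],[-2.7,0,-3.5,0]])

```text
time_s: 8.6
tool_pos: [0.6465, -0.1015, 0.2014]
orientation: [0.59, 0.807, 0.0, 0.004]
ft_force: [0.1, 0.2, -0.3]
gripper_width: 0.0391
finger_force: 0.0
```

Call:
servo_tool(rows=[[0,0,0,0],[0,0,0,0],[0,0,0,0]])

```text
time_s: 8.9
tool_pos: [0.6433, -0.0951, 0.197]
orientation: [0.589, 0.808, -0.0, -0.001]
ft_force: [-0.3, -0.2, -0.5]
gripper_width: 0.0392
finger_force: 0.0
```

```bash
python3 look.py w3
python3 - <<'E'
from h import *
np.set_printoptions(precision=4,suppress=True)
W=np.load("w3.npz")["W"].reshape(-1,3); c=np.array([.6192,-.0183]); r=np.hypot(*(W[:,:2]-c).T); z=W[:,2]
q=W[(r<.05)&(z>.0185)&(z<.026)]; print(len(q),np.percentile(q[:,2],[2,50,98]))
A=np.c_[q[:,:2]-c,np.ones(len(q))]; print(np.linalg.lstsq(A,q[:,2],rcond=None)[0])
print(cv2.minEnclosingCircle(q[:,:2].astype(np.float32)))
E
```

```text
[ 0.6433 -0.0951  0.197 ]
10286 [0.0186 0.0198 0.0213]
[-0.0003  0.0001  0.0198]
((0.6191596984863281, -0.01830647885799408), 0.044561851769685745)
```

View pics/w3.png

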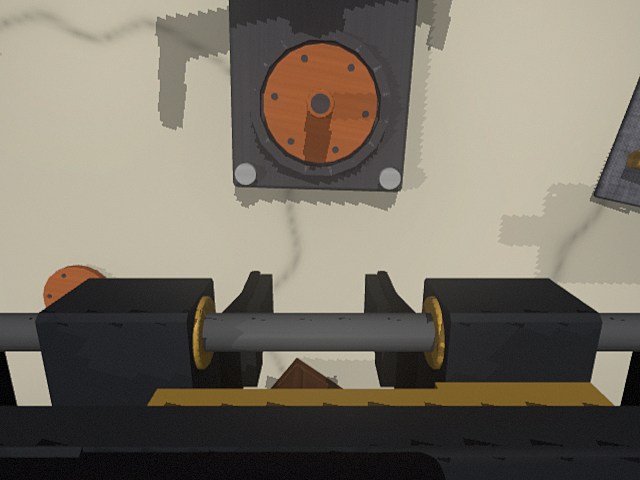

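The plate lies flat in the seat (circle at (320,103), top at z = 19.8 mm, no tilt). Next is the knob.

Call:
servo_tool(rows=[[5.65,-3.0,0,-19.5],[5.65,-3.0,0,-19.5],[5.65,-3.0,0,-19.5],[5.65,-3.0,0,-19.5],[5.65,-3.0,0,-19.5]], hand=50)

```text
time_s: 9.45
tool_pos: [0.5019, 0.0414, 0.1967]
orientation: [0.247, 0.969, 0.0, -0.002]
ft_force: [0.3, -0.7, 0.5]
gripper_width: 0.0436
finger_force: 0.0
```

Call:
servo_tool(rows=[[0,0,0,-10.9],[0,0,0,-10.9],[0,0,0,-10.9],[0,0,0,-10.9],[0,0,0,-10.9]])

```text
time_s: 9.95
tool_pos: [0.5059, 0.0383, 0.1979]
orientation: [-0.124, 0.992, 0.0, -0.0]
ft_force: [-0.3, 0.3, -0.6]
gripper_width: 0.0438
finger_force: 0.0
```

Run:
```python
from h import *
s=telemetry.state();print(s["joint_pos"])
P,R=pose();print(P, R.T@(np.array([.505,.039,.2])-P)/.03,np.degrees(np.arctan2(R[1,0],R[0,0])))
```

```text
[-7.99717759e-02  2.95512952e-02  1.92100657e+00  6.25726895e-05
  1.19160855e+00 -1.89883937e+00]
[0.50593666 0.0383208  0.19785983] [ 0.02474551  0.02962952 -0.07131885] -165.78788796871504
```

Call:
servo_tool(rows=[[0,0,0,-2.2],[0,0,0,-2.2],[0,0,0,-2.2],[0,0,0,-2.2]])

```text
time_s: 10.35
tool_pos: [0.5062, 0.038, 0.198]
orientation: [-0.214, 0.977, 0.0, -0.0]
ft_force: [0.1, -0.1, -0.7]
gripper_width: 0.0436
finger_force: 0.0
```

```bash
python3 look.py w4 knob
python3 - <<'E'
from h import *
np.set_printoptions(precision=4,suppress=True)
f=np.load("w4.npz");W=f["W"].reshape(-1,3);P=f["P"];R=f["R"]
q=W[(np.hypot(W[:,0]-.505,W[:,1]-.039)<.03)&(W[:,2]>.0875)&(W[:,2]<.094)]
k=cv2.minEnclosingCircle(q[:,:2].astype(np.float32));print(len(q),k,R.T@(np.array([*k[0],.13])-P)/.03)
print(np.degrees(np.arctan2(R[1,0],R[0,0])),np.degrees(np.arctan2(k[0][1]-.0797,k[0][0]-.5909)),np.hypot(k[0][1]-.0797,k[0][0]-.5909))
E
```

```text
[0.5062 0.038  0.198 ]
knob 0.62 [0.5062 0.0411 0.0683]
767 ((0.504639744758606, 0.039369143545627594), 0.00892640370875597) [0.0258 0.0623 2.2655]
-155.2572087641172 -154.94162885680996 0.09522294690175072
```

View pics/w4.png

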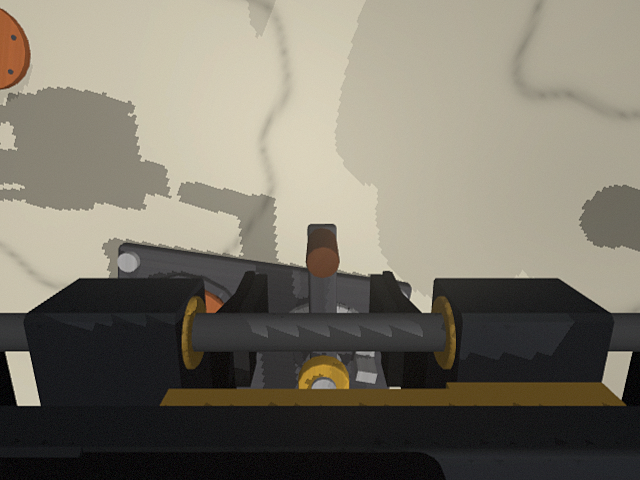

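The knob top is at (322,262), with fitted radius 8.9 mm at 95.2 mm from the axis, consistent with the data sheet. I'll lower the fingers around it and cage it loosely.

Call:
servo_tool(rows=[[0.03,0.06,0.5,0],[0.03,0.06,1.3,0],[0.03,0.06,2.0,0],[0.03,0.06,2.25,0],[0.03,0.06,2.25,0]])

```text
time_s: 10.95
tool_pos: [0.504, 0.0388, 0.1295]
orientation: [-0.214, 0.977, 0.0, -0.001]
ft_force: [-0.0, -0.0, -0.3]
gripper_width: 0.0436
finger_force: 0.0
```

Call:
servo_tool(rows=[[0,0,0,0],[0,0,0,0],[0,0,0,0],[0,0,0,0]], hand=29)

```text
time_s: 11.35
tool_pos: [0.5054, 0.0386, 0.1315]
orientation: [-0.214, 0.977, -0.0, 0.001]
ft_force: [0.4, 0.6, -0.2]
gripper_width: 0.0263
finger_force: 0.0
```

```bash
cat > k.py <<'E'
from h import *
import sys
np.set_printoptions(precision=3,suppress=True)
A=np.array([.5909,.0797]); s=telemetry.state(); P,R=pose(); v=P[:2]-A
phi=np.degrees(np.arctan2(v[1],v[0])); th=(196.1-phi+180)%360-180
tx=np.degrees(np.arctan2(R[1,0],R[0,0]))
print("t",s["time_s"],"r",np.hypot(*v),"handle~",np.radians(th),"yaw err",(tx-phi+180)%360-180,"z",P[2],"F tool",R.T@s["ft_force"],"w",s["gripper_width"],"q6",s["joint_pos"][5])
for D in map(float,sys.argv[1:]):  # arc D deg forward, re-centred on r=95
    a=np.radians(phi-D); t=A+.095*np.array([np.cos(a),np.sin(a)])
    m=R.T@np.array([*(t-P[:2]),0])/.03; print(D,[round(m[0],2),round(m[1],2),0,round((((tx-(phi-D)+180)%360)-180)/5,2)])
E
python3 k.py 4 8 12 16 20
```

```text
t 11.35 r 0.09482954410740917 handle~ -0.16671856395531587 yaw err -0.8806306271391691 z 0.1314517080903371 F tool [-0.6    0.361  0.178] w 0.0263495026983132 q6 -2.082525252851406
4.0 [np.float64(0.0), np.float64(0.22), 0, np.float64(0.62)]
8.0 [np.float64(-0.02), np.float64(0.44), 0, np.float64(1.42)]
12.0 [np.float64(-0.05), np.float64(0.66), 0, np.float64(2.22)]
16.0 [np.float64(-0.1), np.float64(0.87), 0, np.float64(3.02)]
20.0 [np.float64(-0.17), np.float64(1.09), 0, np.float64(3.82)]
```

Call:
servo_tool(rows=[[0,0.22,0,0.62],[-0.02,0.44,0,1.42],[-0.05,0.66,0,2.22],[-0.1,0.87,0,3.02],[-0.17,1.09,0,3.82]])

```text
time_s: 11.85
tool_pos: [0.4963, 0.0697, 0.1311]
orientation: [-0.048, 0.999, -0.001, 0.001]
ft_force: [0.8, -4.5, -2.8]
gripper_width: 0.0257
finger_force: 2.4
```

```bash
python3 k.py 4 8 12 16 20
```

```text
t 11.85 r 0.09511677635141884 handle~ 0.17613183425501616 yaw err -0.5011920658217264 z 0.13113584321943406 F tool [-0.38  -4.587  2.764] w 0.02566792410841025 q6 -1.6827298783543825
4.0 [np.float64(-0.01), np.float64(0.22), 0, np.float64(0.7)]
8.0 [np.float64(-0.03), np.float64(0.44), 0, np.float64(1.5)]
12.0 [np.float64(-0.07), np.float64(0.66), 0, np.float64(2.3)]
16.0 [np.float64(-0.12), np.float64(0.87), 0, np.float64(3.1)]
20.0 [np.float64(-0.19), np.float64(1.08), 0, np.float64(3.9)]
```

Call:
servo_tool(rows=[[-0.01,0.22,0,0.7],[-0.03,0.44,0,1.5],[-0.07,0.66,0,2.3],[-0.12,0.87,0,3.1],[-0.19,1.08,0,3.9]])

```text
time_s: 12.35
tool_pos: [0.4981, 0.1014, 0.1313]
orientation: [0.122, 0.993, -0.002, -0.0]
ft_force: [-5.6, -12.1, 9.2]
gripper_width: 0.0255
finger_force: 7.1
```

```bash
python3 k.py 3 6 9 12 15
```

```text
t 12.35 r 0.09532966895321852 handle~ 0.5105903711714334 yaw err -0.8066564497881927 z 0.13133910329901016 F tool [  2.516 -13.184  -9.09 ] w 0.02552380885685233 q6 -1.2766771284433114
3.0 [np.float64(-0.01), np.float64(0.17), 0, np.float64(0.44)]
6.0 [np.float64(-0.02), np.float64(0.33), 0, np.float64(1.04)]
9.0 [np.float64(-0.04), np.float64(0.5), 0, np.float64(1.64)]
12.0 [np.float64(-0.07), np.float64(0.66), 0, np.float64(2.24)]
15.0 [np.float64(-0.11), np.float64(0.82), 0, np.float64(2.84)]
```

Call:
servo_tool(rows=[[0,0.08,0,0.2],[-0.01,0.17,0,0.5],[-0.01,0.25,0,0.8],[-0.02,0.33,0,1.1],[-0.03,0.41,0,1.4]])

```text
time_s: 12.85
tool_pos: [0.5018, 0.1127, 0.1318]
orientation: [0.181, 0.983, -0.003, -0.0]
ft_force: [-7.3, -13.7, 11.5]
gripper_width: 0.0252
finger_force: 8.0
```

```bash
python3 k.py 1.5 3 4.5 6 7.5
```

```text
t 12.85 r 0.09498291384131007 handle~ 0.6361623903707726 yaw err -0.4983671789558741 z 0.13179497768241605 F tool [  1.905 -15.489 -11.429] w 0.02520304747626601 q6 -1.133969632634022
1.5 [np.float64(0.0), np.float64(0.08), 0, np.float64(0.2)]
3.0 [np.float64(-0.0), np.float64(0.17), 0, np.float64(0.5)]
4.5 [np.float64(-0.01), np.float64(0.25), 0, np.float64(0.8)]
6.0 [np.float64(-0.01), np.float64(0.33), 0, np.float64(1.1)]
7.5 [np.float64(-0.02), np.float64(0.41), 0, np.float64(1.4)]
```

Call:
servo_tool(rows=[[0,0.04,-0.05,0.2],[0,0.11,-0.09,0.5],[-0.01,0.19,-0.13,0.8],[-0.01,0.27,-0.17,1.1],[-0.02,0.35,-0.2,1.4]])

```text
time_s: 13.35
tool_pos: [0.5054, 0.1231, 0.1357]
orientation: [0.241, 0.971, -0.002, -0.001]
ft_force: [0.2, -7.4, -4.9]
gripper_width: 0.0255
finger_force: 3.5
```

```bash
python3 k.py 1.5 3 4.5 6 7.5
```

```text
t 13.35 r 0.09588617231703635 handle~ 0.7504862268043743 yaw err -0.9794634897554033 z 0.1356605351409648 F tool [-3.657 -6.459  4.91 ] w 0.025474104486696122 q6 -0.9938558142858713
1.5 [np.float64(-0.03), np.float64(0.08), 0, np.float64(0.1)]
3.0 [np.float64(-0.03), np.float64(0.17), 0, np.float64(0.4)]
4.5 [np.float64(-0.04), np.float64(0.25), 0, np.float64(0.7)]
6.0 [np.float64(-0.04), np.float64(0.33), 0, np.float64(1.0)]
7.5 [np.float64(-0.05), np.float64(0.41), 0, np.float64(1.3)]
```

Call:
servo_tool(rows=[[-0.03,0.08,0,0.1],[-0.03,0.17,-0.02,0.4],[-0.04,0.25,-0.04,0.7],[-0.04,0.33,-0.06,1.0],[-0.05,0.41,-0.08,1.3]])

```text
time_s: 13.85
tool_pos: [0.5115, 0.1334, 0.1373]
orientation: [0.296, 0.955, -0.002, -0.002]
ft_force: [-2.6, -6.3, -5.2]
gripper_width: 0.0252
finger_force: 3.6
```

```bash
python3 k.py 1.5 3 4.5 6 7.5
```

```text
t 13.85 r 0.09586839845528881 handle~ 0.8750523119879635 yaw err -0.34103361850247893 z 0.137326636871693 F tool [-1.4   -6.633  5.193] w 0.025159916744150548 q6 -0.862286952422782
1.5 [np.float64(-0.03), np.float64(0.08), 0, np.float64(0.23)]
3.0 [np.float64(-0.03), np.float64(0.17), 0, np.float64(0.53)]
4.5 [np.float64(-0.04), np.float64(0.25), 0, np.float64(0.83)]
6.0 [np.float64(-0.04), np.float64(0.33), 0, np.float64(1.13)]
7.5 [np.float64(-0.05), np.float64(0.41), 0, np.float64(1.43)]
```

Call:
servo_tool(rows=[[-0.03,0.06,0,0.2],[-0.03,0.11,0,0.4],[-0.04,0.17,0,0.6],[-0.04,0.22,0,0.8],[-0.04,0.28,0,1.0]])

```text
time_s: 14.35
tool_pos: [0.5161, 0.1396, 0.1376]
orientation: [0.337, 0.942, -0.003, -0.003]
ft_force: [-9.1, -7.6, 3.6]
gripper_width: 0.025
finger_force: 5.4
```

```bash
python3 k.py 1 2 3 4 5
python3 - <<'E'
from h import *
im,d=read_camera("top"); W=cloud("top",d).reshape(-1,3)
for r in nets.mark_of("foot","top")[:1]: print(tow("top",r["point"]),r["conf"])
# bar top height near axis, between 25 and 80mm on foot side
P,_=pose(); u=np.array([.5909,.0797])-P[:2]; u/=np.linalg.norm(u); v=W[:,:2]-[.5909,.0797]
a=v@u; b=v@[-u[1],u[0]]; k=(a>.028)&(a<.085)&(abs(b)<.006); print("bar top",np.median(W[k,2]),k.sum())
E
```

```text
t 14.35 r 0.095777150825364 handle~ 0.9559903815557335 yaw err -0.673397488905664 z 0.1376313115438248 F tool [  2.219 -11.625  -3.531] w 0.02502063490007548 q6 -0.7648400802876325
1.0 [np.float64(-0.03), np.float64(0.06), 0, np.float64(0.07)]
2.0 [np.float64(-0.03), np.float64(0.11), 0, np.float64(0.27)]
3.0 [np.float64(-0.03), np.float64(0.17), 0, np.float64(0.47)]
4.0 [np.float64(-0.03), np.float64(0.22), 0, np.float64(0.67)]
5.0 [np.float64(-0.03), np.float64(0.28), 0, np.float64(0.87)]
[0.65622716 0.02794711 0.02333902] 0.83
bar top 0.054506382839969815 237
```

Call:
servo_tool(rows=[[-0.03,0.04,-0.04,0.1],[-0.03,0.1,-0.06,0.3],[-0.03,0.16,-0.08,0.5],[-0.03,0.22,-0.09,0.7],[-0.03,0.28,-0.1,0.9]])

```text
time_s: 14.95
tool_pos: [0.5228, 0.1463, 0.1403]
orientation: [0.373, 0.928, -0.002, -0.003]
ft_force: [-5.1, -2.3, -2.7]
gripper_width: 0.0249
finger_force: 2.4
```

```bash
cat >> k.py <<'E'
im,d=read_camera("top"); W=cloud("top",d).reshape(-1,3)
u=-v/np.linalg.norm(v); w=W[:,:2]-A
a=w@u; b=w@[-u[1],u[0]]; k=(a>.028)&(a<.085)&(abs(b)<.006); print("bar top",np.median(W[k,2]),k.sum())
E
python3 k.py 1 2 3 4 5
```

```text
t 14.95 r 0.09526851259114993 handle~ 1.0555590975498852 yaw err 0.5154576507330546 z 0.14027114879534472 F tool [ 2.05  -5.176  2.783] w 0.02489698120245055 q6 -0.6767334102588871
1.0 [np.float64(-0.01), np.float64(0.06), 0, np.float64(0.3)]
2.0 [np.float64(-0.01), np.float64(0.11), 0, np.float64(0.5)]
3.0 [np.float64(-0.01), np.float64(0.17), 0, np.float64(0.7)]
4.0 [np.float64(-0.02), np.float64(0.22), 0, np.float64(0.9)]
5.0 [np.float64(-0.02), np.float64(0.28), 0, np.float64(1.1)]
bar top 0.055728389316223245 240
```

Call:
servo_tool(rows=[[-0.01,0.06,-0.01,0.2],[-0.01,0.11,-0.02,0.4],[-0.01,0.17,-0.03,0.6],[-0.02,0.22,-0.04,0.8],[-0.02,0.28,-0.04,1.0]])

```text
time_s: 15.5
tool_pos: [0.5314, 0.1527, 0.1431]
orientation: [0.414, 0.91, -0.0, -0.0]
ft_force: [-3.6, -2.6, -3.9]
gripper_width: 0.0254
finger_force: 2.2
```

```bash
python3 k.py 1 2 3 4 5
```

```text
t 15.5 r 0.09416226306578498 handle~ 1.1675147074903933 yaw err 1.8943113646888605 z 0.14314826903328753 F tool [ 0.399 -4.471  3.935] w 0.02538184170340819 q6 -0.5801749783992959
1.0 [np.float64(0.03), np.float64(0.06), 0, np.float64(0.58)]
2.0 [np.float64(0.02), np.float64(0.11), 0, np.float64(0.78)]
3.0 [np.float64(0.02), np.float64(0.17), 0, np.float64(0.98)]
4.0 [np.float64(0.01), np.float64(0.22), 0, np.float64(1.18)]
5.0 [np.float64(0.01), np.float64(0.28), 0, np.float64(1.38)]
bar top 0.05582481396353279 241
```

Call:
servo_tool(rows=[[0.02,0.04,0,0.3],[0.02,0.08,0,0.5],[0.02,0.11,0,0.6],[0.02,0.15,0,0.7],[0.02,0.18,0,0.8]])

```text
time_s: 16.05
tool_pos: [0.5357, 0.1565, 0.1436]
orientation: [0.445, 0.895, 0.0, 0.001]
ft_force: [-2.0, -3.8, -1.0]
gripper_width: 0.0254
finger_force: 1.7
```

```bash
python3 k.py 3
```

```text
t 16.05 r 0.09460408041465097 handle~ 1.2289291488007492 yaw err 1.4423279009059797 z 0.1436363808914486 F tool [-1.834 -3.947  0.954] w 0.025352130796889576 q6 -0.5047515529072051
3.0 [np.float64(0.0), np.float64(0.17), 0, np.float64(0.89)]
bar top 0.055672478857440755 243
```

Call:
servo_tool(rows=[[0,0.04,0,0.3],[0,0.07,0,0.5],[0,0.11,0,0.6],[0,0.14,0,0.7],[0,0.17,0,0.8]])

```text
time_s: 16.6
tool_pos: [0.5394, 0.16, 0.1434]
orientation: [0.476, 0.879, 0.0, 0.0]
ft_force: [-0.6, -2.0, -1.1]
gripper_width: 0.0252
finger_force: 0.9
```

```bash
python3 k.py 3
```

```text
t 16.6 r 0.09542296387797018 handle~ 1.2817605586446783 yaw err 0.46984720396363855 z 0.14335388586073933 F tool [-1.321 -1.585  1.12 ] w 0.025150709712212078 q6 -0.43044310446372697
3.0 [np.float64(-0.02), np.float64(0.17), 0, np.float64(0.69)]
bar top 0.05560664548672282 235
```

Call:
servo_tool(rows=[[-0.01,0.04,0,0.2],[-0.01,0.07,0,0.3],[-0.02,0.11,0,0.4],[-0.02,0.14,0,0.5],[-0.02,0.17,0,0.7]])

```text
time_s: 17.15
tool_pos: [0.5443, 0.1623, 0.1435]
orientation: [0.503, 0.864, 0.0, 0.0]
ft_force: [0.6, 0.7, 0.1]
gripper_width: 0.0252
finger_force: 0.0
```

```bash
python3 k.py 3
```

```text
t 17.15 r 0.09481914267226427 handle~ 1.3377043302701321 yaw err 0.15999060778813146 z 0.14353403404427154 F tool [ 0.301  0.851 -0.146] w 0.025246466246122617 q6 -0.3661924777691074
3.0 [np.float64(0.0), np.float64(0.17), 0, np.float64(0.63)]
bar top 0.044528224068826075 164
```

The handle has dropped: the bar fell 11 mm and the push force vanished. I'll open and withdraw straight up.

Call:
servo_tool(rows=[[0,0,0,0],[0,0,0,0],[0,0,0,0]], hand=50)

```text
time_s: 17.5
tool_pos: [0.5439, 0.162, 0.1433]
orientation: [0.502, 0.865, 0.0, 0.0]
ft_force: [0.4, -0.4, -0.4]
gripper_width: 0.0398
finger_force: 0.0
```

Call:
servo_tool(rows=[[0,0,-1,0],[0,0,-2,0],[1,0,-3,0],[3,0,-3.5,0],[5,0,-3.5,0]])

```text
time_s: 18.0
tool_pos: [0.4811, 0.2746, 0.2505]
orientation: [0.503, 0.864, 0.002, 0.002]
ft_force: [1.7, 0.4, 0.2]
gripper_width: 0.0436
finger_force: 0.0
```

Call:
servo_tool(rows=[[0.5,0,0,0],[0.5,0,0,0],[0.5,0,0,0]])

```text
time_s: 18.3
tool_pos: [0.4729, 0.2863, 0.247]
orientation: [0.502, 0.865, -0.0, 0.0]
ft_force: [0.9, 0.2, -0.1]
gripper_width: 0.0436
finger_force: 0.0
```

Run:
```python
from h import *
np.set_printoptions(precision=4,suppress=True)
P,R=pose();im,d=read_camera("top"); W=cloud("top",d).reshape(-1,3)
im2,_=read_camera("side"); save("end",im); save("side",im2)
A=np.array([.5909,.0797]);w=W[:,:2]-A
for D in (1.26,1.30,1.34):
    a0=np.radians(196.1)-D; u=-np.array([np.cos(a0),np.sin(a0)]); a=w@u; b=w@[-u[1],u[0]]
    k=(a>.028)&(a<.085)&(abs(b)<.006); k2=(a<-.03)&(a>-.08)&(abs(b)<.006); print(D,"bar top",np.median(W[k,2]),np.median(W[k2,2]))
k=W[(W[:,2]>.075)&(W[:,2]<.1)&(abs(np.hypot(*w.T)-.095)<.02)]; print("knob top",len(k),np.median(k,0))
for t in("music_box","pinned_cylinder","winding_key","beak_piece","knob"):
    for r in nets.mark_of(t,"top")[:1]: print(t,round(r["conf"],2),tow("top",r["point"]))
```

```text
1.26 bar top 0.045016325749555434 0.04278278370153232
1.3 bar top 0.0451560346720786 0.043940853107239934
1.34 bar top 0.04499843609708779 0.044636273656310343
knob top 76 [0.5442 0.1624 0.0849]
music_box 0.59 [ 0.6842 -0.2882  0.0041]
pinned_cylinder 0.87 [0.3925 0.3244 0.0008]
winding_key 0.57 [ 0.6431  0.2953 -0.0008]
beak_piece 0.55 [ 0.3739 -0.0616 -0.0003]
knob 0.88 [0.5516 0.1635 0.0644]
```

View pics/end.png

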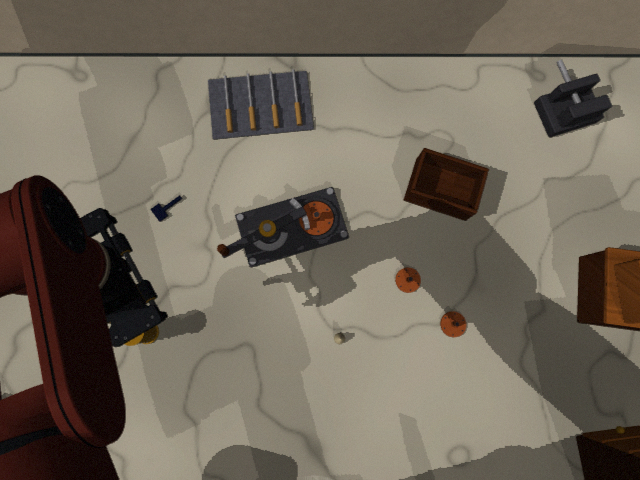

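View pics/side.png

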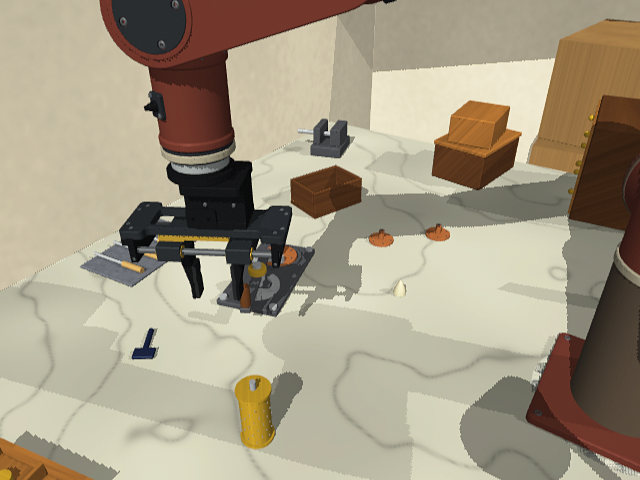

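The top view shows the shoe at (300,215) on the plate at (320,217). The knob is at (222,250), and its top has dropped 3.6 mm below where it started. The bystanders haven't moved, and the side view shows the gripper clear of everything. I'm handing in.

```bash
python3 -c "
from plant import ticket
print(ticket.finish_job())"
```

```text
the job is handed in; nothing more can be done
None
```

The job is handed in, verdict not shown: the plate was measured flat in the seat before the swing, the handle dropped into the notch at about 1.3 rad with its shoe over the plate (press force not measured), the gripper is clear, and the bystanders are where they started.

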